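# Find the rocking corner of the riveting jig plate and flatten its shim

### The arm

A 6-joint arm with a two-finger parallel gripper is mounted at the origin on the work surface. World frame = base frame: x ahead of the robot, y to its left, z up, the work surface at z = 0. Lengths are in mm, angles in rad, forces in N, time in s.
With the tool pointing down it reaches from about 350 to 975 mm from the base axis. Payload 7.1 kg.
Tool frame: the origin (TCP) lies midway between the tips of the shut fingers; the grasp point (between the pads) lies 19 mm behind it (ctrl.grasp_offset is the distance from the TCP to the grasp point, in mm); z points along the fingers, y is the line along which they close (so a half turn about z gives the same grasp; the last joint's range is limited). The gripper opens to 88 mm and grips with 3 to 60 N. Pads are 20 mm wide; open, the fingers measure 115 mm over their backs; the gripper's body (75 mm by 178 mm) begins 61 mm behind the grasp point.
Start: joints at [1.318, 0.423, 1.63, -0, 1.089, -0.019], TCP at [144.766, 607.986, 222.675] pointing down, gripper open.
Joint ranges: [-3, 3], [-0.9, 2.11], [0.09, 2.58], [-1.31, 4.45], [0.11, 2.69], [-2.54, 2.54]. Speed limits (rad/s): [2.39, 2.39, 3.01, 3.14, 3.14, 3.14].

### API

Orientations are given as a rotation vector (axis times angle).
In Python, from workcell import ctrl gives the robot as it stands. The module is installed in compiled form; this text tells all that it offers.
- The arm moves only by the tool servo_tool, never from a script. Its argument "rows" is a list of rows, each a list of 7 numbers: the turn, a rotation vector about the tool's x, y, z as a fraction of full scale, then the shift along the tool's x, y, z as a fraction of full scale, then the finger opening in mm, from 0 to 87.8. A call has 1 to 10 rows; each row is the pose to reach, as a shift and turn from the pose commanded when the call began, along the tool's axes at that moment; what a row does not reach only later rows make up. Full scale, the value 1, is 20 cm for a shift and 1.5 rad for a turn. A row lasts 1/8 s, in which the tool goes at most 62.5 mm and 10.7 degrees, less where a joint would pass 70% of its speed; a pose out of reach is approached as far as the arm can. A call with a number of a shift or a turn outside -1 to 1 is refused whole. A call with a gripper value outside its range is refused whole. The fingers move at their own pace and stop on an object; the grip force is fixed at half the most. Time passes only in rows, so rows that repeat a pose let the fingers close. It gives the time, the measured TCP pose, the force, the opening and the grip force at its end, in the units of the state.
- ctrl.get_obs(): the state, without advancing time (a new reading comes with each control period).
- ctrl.get_image(name): name is "side" or "top" or "wrist"; returns (picture, depth): 480x640x3 uint8, red, green, blue; 480x640 float32, mm along the optical axis (not along the pixel's ray), 0 where there is no reading.
- ctrl.camera_info(name): a dict with "intrinsics" (3x3 intrinsics, pixels), "R" (3x3) and "t" (3): a world point X has camera coordinates R X + t. Camera axes: x right, y down, z forward; pixel columns grow to the right and rows downward; lengths in mm; the calibration is good to about 2 mm. The wrist camera is an equidistant fisheye: a pixel r from the principal point sees the ray r / f radians off the axis. A picture is of the moment at which its call begins: read the wrist's pose just before it. camera_info takes no time and is no camera call; for the wrist camera it gives the pose at the moment of the call.
- ctrl.close_job(): hands the job in; it is judged then, once.
The state is a dict: "t": time; "qpos": joint angles; "qvel": joint speeds; "joint_torque": joint torques, N m; "ee_pos": TCP position; "orientation": TCP orientation; "ft_force": force on the tool from outside, world axes, zero at the start; "moment": the same for the moment, N m; "width": finger opening in mm; "grasp_force": force on a finger pad.
Only numpy, scipy, OpenCV 4.12 (cv2) and the standard library are available. Lean on these libraries where they do the work, as an engineer would, in place of code of your own. Each camera call takes 0.05 s, during which the arm holds its last target. There are 200 camera calls.

### The job

The aluminium riveting jig plate rocks on one of its four corner lugs. Press down on the corners with the fingertips, one after another, until you find the one that gives, then press the bent-up shim tab that comes out beside that corner down flat on the bed board, and draw back. Leave the other corners' tabs alone, do not lift or shift the plate, and leave the things around it where they are.

Things in the scene. Friction and masses are not known exactly. Their poses are not given: they have to be found in the camera images.
- bed: Wooden bed board, fixed, 230 x 270 x 8 mm, top 8 mm above the bench. Origin at bench height under the plate's middle (the board is off-centre by 25 mm to its +y). Its z is up; its x points away from the robot and its y to the left, give or take 0.35 rad. Plate, feet and shims stand on it square to these axes.
- plate: Loose 0.8 kg aluminium jig plate: middle 96 x 156 x 10 mm, with four lugs (the corners) reaching 104 mm from the middle along +-x, each 34 mm wide. Rests level on four 24.5 mm feet, one under each lug. Origin: middle of its underside, 32.5 mm above the bench; axes parallel to the bed's. A black steel frame on its middle stands up to 16 mm above its top. Once the shim is flat no corner rocks (1 mm at most).
- corner_near_left (a point): Top of the corner lug nearer the robot, left (plate -x, +y), above its foot: press here. 42.5 mm above the bench; 82 mm along x, 60 mm along y from the plate's middle. Flat for 34 mm along y, 40 mm along x. A firm corner does not move; the rocking one gives at 2 to 4 N and stops 4 to 5 mm down below 5 N, the opposite corner rising as much, and springs back level when let go.
- corner_far_left (a point): Top of the corner lug farther from the robot, left (plate +x, +y), above its foot: press here. 42.5 mm above the bench; 82 mm along x, 60 mm along y from the plate's middle. Flat for 34 mm along y, 40 mm along x. A firm corner does not move; the rocking one gives at 2 to 4 N and stops 4 to 5 mm down below 5 N, the opposite corner rising as much, and springs back level when let go.
- corner_near_right (a point): Top of the corner lug nearer the robot, right (plate -x, -y), above its foot: press here. 42.5 mm above the bench; 82 mm along x, 60 mm along y from the plate's middle. Flat for 34 mm along y, 40 mm along x. A firm corner does not move; the rocking one gives at 2 to 4 N and stops 4 to 5 mm down below 5 N, the opposite corner rising as much, and springs back level when let go.
- corner_far_right (a point): Top of the corner lug farther from the robot, right (plate +x, -y), above its foot: press here. 42.5 mm above the bench; 82 mm along x, 60 mm along y from the plate's middle. Flat for 34 mm along y, 40 mm along x. A firm corner does not move; the rocking one gives at 2 to 4 N and stops 4 to 5 mm down below 5 N, the opposite corner rising as much, and springs back level when let go.
- tab_a_mid (a point): Middle of steel shim tab a: a 2 mm leaf, 30 mm wide, that comes out from under a lug on its left (bed +y) side and slopes up away from it. It belongs to the corner point 47 mm from it along bed -y (letters say nothing of the corner). Point 26 mm above the bench, 11 mm when flat; leaf runs 25 mm either way from it along y. Other things are 25 mm or more away.
- tab_a (a joint): Angle (rad) of shim tab a: 0 bent up as at the start, 0.35 flat along the bed. The tab of the corner that rocks goes down under about 1.5 N at its middle and stays where it is left; the tabs of firm corners are pinched and do not move.
- tab_b_mid (a point): Middle of steel shim tab b: a 2 mm leaf, 30 mm wide, that comes out from under a lug on its left (bed +y) side and slopes up away from it. It belongs to the corner point 47 mm from it along bed -y (letters say nothing of the corner). Point 26 mm above the bench, 11 mm when flat; leaf runs 25 mm either way from it along y. Other things are 25 mm or more away.
- tab_b (a joint): Angle (rad) of shim tab b: 0 bent up as at the start, 0.35 flat along the bed. The tab of the corner that rocks goes down under about 1.5 N at its middle and stays where it is left; the tabs of firm corners are pinched and do not move.
- tab_c_mid (a point): Middle of steel shim tab c: a 2 mm leaf, 30 mm wide, that comes out from under a lug on its left (bed +y) side and slopes up away from it. It belongs to the corner point 47 mm from it along bed -y (letters say nothing of the corner). Point 26 mm above the bench, 11 mm when flat; leaf runs 25 mm either way from it along y. Other things are 25 mm or more away.
- tab_c (a joint): Angle (rad) of shim tab c: 0 bent up as at the start, 0.35 flat along the bed. The tab of the corner that rocks goes down under about 1.5 N at its middle and stays where it is left; the tabs of firm corners are pinched and do not move.
- tab_d_mid (a point): Middle of steel shim tab d: a 2 mm leaf, 30 mm wide, that comes out from under a lug on its left (bed +y) side and slopes up away from it. It belongs to the corner point 47 mm from it along bed -y (letters say nothing of the corner). Point 26 mm above the bench, 11 mm when flat; leaf runs 25 mm either way from it along y. Other things are 25 mm or more away.
- tab_d (a joint): Angle (rad) of shim tab d: 0 bent up as at the start, 0.35 flat along the bed. The tab of the corner that rocks goes down under about 1.5 N at its middle and stays where it is left; the tabs of firm corners are pinched and do not move.
- bracket: Bystander: small steel angle bracket 34 x 18 x 19 mm lying on the plate's middle, inside the black frame; origin at its underside.
- strap_ring: Bystander: brass ring 42 mm across, 6 mm high, on the bench right of the bed board; origin at its underside.
- rivet_tin: Bystander: tin 54 mm across, 45 mm high, beyond the bed board; origin at its underside.
- awl: Bystander: screwdriver-like awl 140 mm long, lying left of the bed board; origin at its underside.
- mallet: Bystander: hammer 260 mm long on the right of the bench; origin at its underside.
- glue_jar: Bystander: jar 70 mm across, 90 mm high, far right; origin at its underside.
- tool_cup: Bystander: steel cup 84 mm across, 100 mm high, far left; origin at its underside.
- burnisher: Bystander: wooden rod 20 mm thick, 150 mm long, on the left; origin at its underside.

How it is judged:
By the outcome, as a careful person would: the job done as asked, in the order asked, and still so for the second after the job is handed in, with the robot touching nothing.
It also fails if it takes over 51 s, if anything falls off the work surface, if the arm or the gripper's body presses on something with over 40 N, if the wrist force passes 120 N, or if a joint passes its speed limit or range.

## Working session

There is one attempt and no reset: what is moved stays moved. The work goes in short steps, Python scripts to look and compute and a tool call to move; the robot and the scene stay as the last step left them, time stands still between calls to the robot, and variables do not carry over. Pictures are saved under pics/ and viewed, at most 10 in all, crops included, and the job is handed in when it is done.

Besides the shell and the picture viewer there is one more tool, called after ">>>" as name(argument=value, ...), one argument or row to a line, values as JSON. servo_tool: Moves the arm, as the interface text tells. Its arguments: {"type":"object","properties":{"rows":{"type":"array","items":{"type":"array","items":{"type":"number"}}}},"required":["rows"]}

```bash
mkdir -p pics; python3 - <<'E'
from workcell import ctrl
import cv2,numpy as np
o=ctrl.get_obs();print({k:np.round(v,3) for k,v in o.items()})
for n in("top","side"):
    im,d=ctrl.get_image(n);cv2.imwrite(f"pics/{n}0.png",im[:,:,::-1]);np.save(f"{n}0.npy",d)
    c=ctrl.camera_info(n);print(n,c)
E
```

```text
{'t': np.float64(0.0), 'qpos': array([ 1.318,  0.424,  1.631,  0.   ,  1.089, -0.019]), 'qvel': array([ 0.001, -0.001,  0.001, -0.002,  0.   , -0.   ]), 'joint_torque': array([ 2.0000e-03, -5.4464e+01, -2.7367e+01,  6.4000e-02,  2.3000e-02,
       -0.0000e+00]), 'ee_pos': array([144.623, 607.466, 221.913]), 'orientation': array([-3.66e-01, -3.12e+00,  2.00e-03]), 'ft_force': array([0.134, 0.241, 0.141]), 'moment': array([0.002, 0.036, 0.004]), 'grasp_force': np.float64(0.0), 'width': np.float64(88.038)}
top {'intrinsics': array([[586.54868743,   0.        , 326.04342075],
       [  0.        , 586.54868743, 237.85942414],
       [  0.        ,   0.        ,   1.        ]]), 'R': array([[ 0.01350216, -0.99987491, -0.00823697],
       [-0.99603035, -0.01272448, -0.08810011],
       [ 0.08798428,  0.00939382, -0.99607757]]), 't': array([ -28.81778732,  570.21745815, 1449.75059298])}
side {'intrinsics': array([[436.02537028,   0.        , 314.54379647],
       [  0.        , 436.02537028, 234.24609464],
       [  0.        ,   0.        ,   1.        ]]), 'R': array([[ 0.92794728, -0.37264163, -0.00721511],
       [-0.29603994, -0.72515743, -0.62169691],
       [ 0.22643806,  0.57903792, -0.78322467]]), 't': array([-532.91362867,  197.77655793, 1014.51597542])}
```

View pics/top0.png

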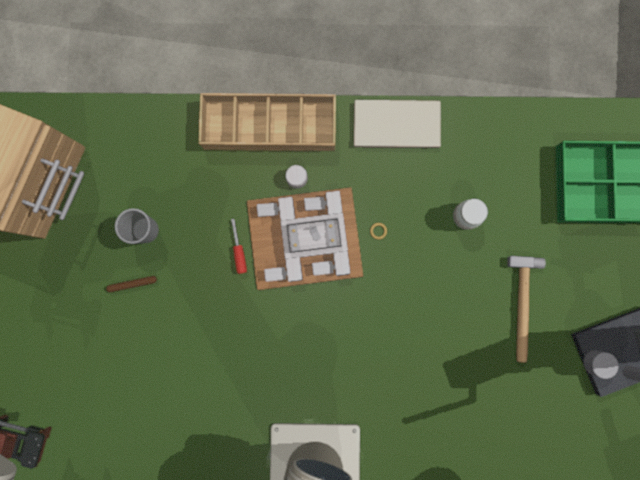

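```bash
cat > h.py <<'E'
import cv2,numpy as np
from workcell import ctrl
def ray(n,uv,z):
    c=ctrl.camera_info(n);d=np.linalg.inv(c["intrinsics"])@np.array([*uv,1.]);R=c["R"];C=-R.T@c["t"];d=R.T@d
    return C+d*(z-C[2])/d[2]
def cloud(n,dep):
    c=ctrl.camera_info(n);v,u=np.mgrid[:480,:640];K=c["intrinsics"]
    P=np.stack([(u-K[0,2])/K[0,0]*dep,(v-K[1,2])/K[1,1]*dep,dep],-1)-c["t"]
    return P@c["R"]
E
python3 - <<'E'
from h import *
im=cv2.imread("pics/top0.png");P=cloud("top",np.load("top0.npy"))
hsv=cv2.cvtColor(im,cv2.COLOR_BGR2HSV)
roi=np.zeros((480,640),bool);roi[185:295,243:367]=1
g=roi&(hsv[...,1]<60)&(hsv[...,2]>110)
print("z of grey",np.histogram(P[g][:,2],bins=range(0,80,5)))
wood=roi&(hsv[...,1]>80)&(hsv[...,0]<25)
m=((wood|(g))*255).astype(np.uint8)
m=cv2.morphologyEx(m,cv2.MORPH_CLOSE,np.ones((9,9)))
cs=max(cv2.findContours(m,0,1)[0],key=cv2.contourArea)
r=cv2.minAreaRect(cs);b=cv2.boxPoints(r);q=np.array([ray("top",p,8) for p in b]);print("board",q.round(),np.linalg.norm(np.diff(q,axis=0),axis=1))
n,l,s,c=cv2.connectedComponentsWithStats((g*255).astype(np.uint8))
for i in range(1,n):
    if s[i,4]>30: print(s[i],c[i],ray("top",c[i],26).round(1), np.median(P[l==i][:,2]))
cv2.imwrite("pics/crop.png",cv2.resize(im[180:300,235:375],None,fx=5,fy=5,interpolation=2))
E
```

```text
z of grey (array([  57,  184,  119,  103,  224,  266,  277,  650, 1718,  784,  260,
        152,   65,    3,    0]), array([ 0,  5, 10, 15, 20, 25, 30, 35, 40, 45, 50, 55, 60, 65, 70, 75]))
board [[ 686.  220.    8.]
 [ 728.  -82.    8.]
 [ 475. -116.    8.]
 [ 434.  181.    8.]] [304.39676346 255.1008527  299.83541604]
[ 256  191   94   91 4871] [309.40812975 236.60008212] [573.1  20.5  26. ] 41.81847004188398
```

View pics/crop.png

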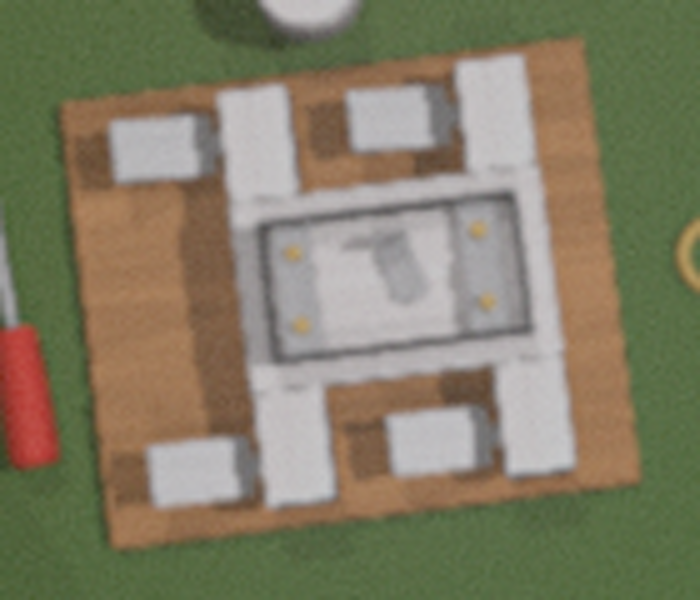

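```bash
cat >> h.py <<'E'
from scipy.spatial.transform import Rotation as Ro
def fit(src,dst):
    s=src-src.mean(0);d=dst-dst.mean(0)
    a=np.arctan2((s[:,0]*d[:,1]-s[:,1]*d[:,0]).sum(),(s*d).sum())
    R=np.array([[np.cos(a),-np.sin(a)],[np.sin(a),np.cos(a)]]);t=dst.mean(0)-R@src.mean(0)
    return a,R,t,np.abs(src@R.T+t-dst).max()
def delta(target,yaw=None):
    o=ctrl.get_obs();R=Ro.from_rotvec(o["orientation"])
    print("t",o["t"].round(2),"pos",o["ee_pos"].round(1),"F",o["ft_force"].round(2))
    for T in target: print(T,"shift",(R.inv().apply(np.array(T)-o["ee_pos"])/200).round(4))
    if yaw is not None:
        for y in (yaw,yaw+np.pi/2,yaw+np.pi,yaw-np.pi/2):
            X=[np.cos(y),np.sin(y),0];Y=[np.sin(y),-np.cos(y),0]
            D=Ro.from_matrix(np.array([X,Y,[0,0,-1]]).T)
            print("turn",((R.inv()*D).as_rotvec()/1.5).round(4))
E
python3 - <<'E'
from h import *
cr=lambda L:[(235+x/5,180+y/5) for x,y in L]
p=np.array([ray("top",q,42.5)[:2] for q in cr([(218,93),(523,55),(575,470),(267,507)])])
b=np.array([ray("top",q,8)[:2] for q in cr([(62,103),(583,40),(638,483),(113,548)])])
A=fit(np.array([[104,77],[104,-77],[-104,-77],[-104,77.]]),p);B=fit(np.array([[115,160],[115,-110],[-115,-110],[-115,160.]]),b)
print(A[0],A[2],A[3],B[0],B[2],B[3])
a,R,t=A[:3];np.savez("fit.npz",a=a,R=R,t=t)
T=[]
for n,c in dict(nl=(-82,60),fl=(82,60),nr=(-82,-60),fr=(82,-60)).items():
    w=R@c+t;k=R@(np.array(c)+[0,47])+t;print(n,w.round(1),k.round(1));T.append([*w.round(1),80])
delta(T,a)
E
```

```text
0.13566635662085771 [573.29780977   8.20563312] 0.5212224077980068 0.13502702792783697 [573.35184673   8.15052999] 1.4478543793342027
nl [483.9  56.6] [477.6 103.1]
fl [646.4  78.7] [640.1 125.3]
nr [500.2 -62.3] [493.8 -15.8]
fr [662.7 -40.2] [656.3   6.4]Traceback (most recent call last):
  File "<stdin>", line 11, in <module>
  File "h.py", line 18, in delta
    print("t",o["t"].round(2),"pos",o["ee_pos"].round(1),"F",o["ft_force"].round(2))
              ^^^^^^^^^^^^
AttributeError: 'float' object has no attribute 'round'
```

```bash
sed -i 's/o\["t"\].round(2)/round(float(o["t"]),2)/' h.py; python3 - <<'E'
from h import *
delta([[483.9,56.6,150],[483.9,56.6,70]],.1357)
E
```

```text
t 0.1 pos [144.7 607.5 222. ] F [0.38 0.52 0.23]
[483.9, 56.6, 150] shift [-2.2882 -2.2861  0.3631]
[483.9, 56.6, 70] shift [-2.2882 -2.2855  0.7631]
turn [-3.0000e-04  1.3000e-03  1.8481e+00]
turn [-8.000e-04  5.000e-04  8.009e-01]
turn [-9.000e-04 -2.000e-04 -2.463e-01]
turn [-6.0000e-04 -9.0000e-04 -1.2935e+00]
```

>>> servo_tool(
  rows=[
    [0,0,0,-1,-1,0.2,0],
    [0,0,0,-1,-1,0.2,0],
    [0,0,0,-1,-1,0.2,0],
    [0,0,0,-1,-1,0.2,0],
    [0,0,0,-1,-1,0.2,0],
    [0,0,0,-1,-1,0.2,0],
  ],
)

```text
t: 0.85
ee_pos: [293.4, 365.0, 182.2]
orientation: [-0.372, -3.119, 0.002]
ft_force: [0.5, 0.2, 0.2]
width: 31.5
grasp_force: 0.0
```

>>> servo_tool(
  rows=[
    [0,0,0,-1,-1,0.1,0],
    [0,0,0,-1,-1,0.1,0],
    [0,0,0,-1,-1,0.1,0],
    [0,0,0,-1,-1,0.1,0],
    [0,0,0,-1,-1,0.1,0],
    [0,0,0,-1,-1,0.1,0],
  ],
)

```text
t: 1.6
ee_pos: [442.4, 125.7, 162.6]
orientation: [0.371, 3.119, 0.0]
ft_force: [0.1, 0.8, -0.7]
width: 0.4
grasp_force: 0.0
```

>>> servo_tool(
  rows=[
    [0,0,0.8,-0.288,-0.286,0.06,0],
    [0,0,0.8,-0.288,-0.286,0.06,0],
    [0,0,0.8,-0.288,-0.286,0.06,0],
    [0,0,0.8,-0.288,-0.286,0.06,0],
    [0,0,0.8,-0.288,-0.286,0.06,0],
    [0,0,0.8,-0.288,-0.286,0.06,0],
    [0,0,0.8,-0.288,-0.286,0.06,0],
    [0,0,0.8,-0.288,-0.286,0.06,0],
    [0,0,0.8,-0.288,-0.286,0.06,0],
  ],
)

```text
t: 2.72
ee_pos: [483.9, 58.3, 150.7]
orientation: [-2.061, -2.371, -0.0]
ft_force: [-1.0, -0.8, -0.6]
width: 0.6
grasp_force: 0.0
```

```bash
python3 - <<'E'
from h import *
delta([[483.9,56.6,55],[483.9,56.6,42.5]],.1357)
E
```

```text
t 2.73 pos [483.9  58.3 150.7] F [-1.01 -0.8  -0.58]
[483.9, 56.6, 55] shift [-0.0084 -0.0011  0.4787]
[483.9, 56.6, 42.5] shift [-0.0084 -0.0011  0.5412]
turn [-1.00e-04 -1.00e-04  1.05e+00]
turn [ 0.     -0.0001  0.0028]
turn [ 1.0000e-04 -1.0000e-04 -1.0444e+00]
turn [ 1.0000e-04  0.0000e+00 -2.0916e+00]
```

>>> servo_tool(
  rows=[
    [0,0,0,-0.008,-0.001,0.3,0],
    [0,0,0,-0.008,-0.001,0.45,0],
    [0,0,0,-0.008,-0.001,0.5,0],
    [0,0,0,-0.008,-0.001,0.52,0],
    [0,0,0,-0.008,-0.001,0.52,0],
    [0,0,0,-0.008,-0.001,0.52,0],
  ],
)

```text
t: 3.48
ee_pos: [484.8, 55.7, 47.7]
orientation: [2.063, 2.367, 0.002]
ft_force: [-0.2, -0.3, 0.1]
width: 0.4
grasp_force: 0.0
```

>>> servo_tool(
  rows=[
    [0,0,0,0,0,0.01,0],
    [0,0,0,0,0,0.015,0],
    [0,0,0,0,0,0.02,0],
    [0,0,0,0,0,0.02,0],
  ],
)

```text
t: 3.98
ee_pos: [484.1, 55.6, 42.9]
orientation: [2.064, 2.368, 0.0]
ft_force: [-0.4, 0.9, 4.1]
width: 0.6
grasp_force: 2.0
```

>>> servo_tool(
  rows=[
    [0,0,0,0,0,0.003,0],
    [0,0,0,0,0,0.005,0],
    [0,0,0,0,0,0.005,0],
  ],
)

```text
t: 4.35
ee_pos: [484.1, 55.6, 42.7]
orientation: [2.064, 2.368, 0.0]
ft_force: [-3.6, -2.0, 16.7]
width: 0.3
grasp_force: 8.7
```

>>> servo_tool(
  rows=[
    [0,0,0,0,0,-0.1,0],
    [0,0,0,0,0.15,-0.2,0],
    [0,0,0,0.005,0.45,-0.2,0],
    [0,0,0,0.005,0.7,-0.2,0],
    [0,0,0,0.005,0.82,-0.18,0],
    [0,0,0,0.005,0.82,-0.06,0],
    [0,0,0,0.005,0.82,-0.03,0],
    [0,0,0,0.005,0.82,-0.03,0],
    [0,0,0,0.005,0.82,-0.03,0],
  ],
)

```text
t: 5.48
ee_pos: [646.6, 79.0, 48.4]
orientation: [2.064, 2.368, 0.001]
ft_force: [0.5, 0.8, 0.6]
width: 0.8
grasp_force: 0.0
```

>>> servo_tool(
  rows=[
    [0,0,0,0,0,0.01,0],
    [0,0,0,0,0,0.02,0],
    [0,0,0,0,0,0.025,0],
    [0,0,0,0,0,0.025,0],
  ],
)

```text
t: 5.98
ee_pos: [646.3, 79.0, 42.8]
orientation: [-2.064, -2.368, 0.0]
ft_force: [-0.3, -0.1, 1.7]
width: 0.5
grasp_force: 0.8
```

>>> servo_tool(
  rows=[
    [0,0,0,0,0,0.003,0],
    [0,0,0,0,0,0.005,0],
    [0,0,0,0,0,0.005,0],
  ],
)

```text
t: 6.35
ee_pos: [646.4, 79.1, 41.8]
orientation: [2.064, 2.368, 0.0]
ft_force: [-2.2, 0.1, 2.9]
width: 0.1
grasp_force: 1.4
```

Moved 1 mm at about 3 N, so it may be giving; press further.

>>> servo_tool(
  rows=[
    [0,0,0,0,0,0.006,0],
    [0,0,0,0,0,0.01,0],
    [0,0,0,0,0,0.01,0],
  ],
)

```text
t: 6.72
ee_pos: [646.5, 79.2, 39.7]
orientation: [2.064, 2.368, 0.001]
ft_force: [-1.3, 1.4, 3.0]
width: 0.4
grasp_force: 1.8
```

>>> servo_tool(
  rows=[
    [0,0,0,0,0,0.004,0],
    [0,0,0,0,0,0.007,0],
    [0,0,0,0,0,0.007,0],
  ],
)

```text
t: 7.1
ee_pos: [646.6, 79.2, 38.9]
orientation: [2.064, 2.368, 0.001]
ft_force: [-1.8, 2.5, 8.7]
width: 0.5
grasp_force: 4.1
```

>>> servo_tool(
  rows=[
    [0,0,0,0,0,-0.02,0],
    [0,0,0,0,0,-0.05,0],
    [0,0,0,0,0,-0.12,0],
    [0,0,0,0,0,-0.2,0],
    [0,0,0,0.1,0,-0.2,0],
    [0,0,0,0.235,0,-0.18,0],
    [0,0,0,0.235,0,-0.1,0],
    [0,0,0,0.235,0,-0.05,0],
    [0,0,0,0.235,0,-0.02,0],
    [0,0,0,0.235,0,-0.02,0],
  ],
)

```text
t: 8.35
ee_pos: [639.5, 124.9, 41.4]
orientation: [-2.065, -2.367, 0.002]
ft_force: [0.6, -1.0, -0.9]
width: 0.1
grasp_force: 0.0
```

```bash
python3 - <<'E'
from h import *
delta([[640.1,125.3,26],[640.1,125.3,11]],.1357)
print(ray("top",(235+155/5,180+150/5),26))
E
```

```text
t 8.35 pos [639.5 124.9  41.4] F [ 0.56 -1.03 -0.93]
[640.1, 125.3, 26] shift [0.0018 0.0032 0.077 ]
[640.1, 125.3, 11] shift [0.0018 0.0033 0.152 ]
turn [-7.0000e-04  8.0000e-04  1.0475e+00]
turn [-0.001   0.0001  0.0003]
turn [-8.0000e-04 -7.0000e-04 -1.0469e+00]
turn [-1.0000e-04 -1.5000e-03 -2.0941e+00]
[639.15254354 131.25327171  26.        ]
```

>>> servo_tool(
  rows=[
    [0,0,0,0,0,0.03,0],
    [0,0,0,0,0,0.06,0],
    [0,0,0,0,0,0.08,0],
    [0,0,0,0,0,0.1,0],
    [0,0,0,0,0,0.115,0],
    [0,0,0,0,0,0.13,0],
    [0,0,0,0,0,0.14,0],
    [0,0,0,0,0,0.147,0],
    [0,0,0,0,0,0.147,0],
  ],
)

```text
t: 9.48
ee_pos: [639.8, 125.5, 12.7]
orientation: [-2.064, -2.368, 0.0]
ft_force: [-0.2, -1.0, -0.5]
width: 0.4
grasp_force: 0.0
```

>>> servo_tool(
  rows=[
    [0,0,0,0,0,0.005,0],
    [0,0,0,0,0,0.01,0],
    [0,0,0,0,0,0.01,0],
  ],
)

```text
t: 9.85
ee_pos: [640.0, 125.5, 12.1]
orientation: [2.064, 2.368, -0.0]
ft_force: [-3.3, -0.8, 11.3]
width: 0.4
grasp_force: 5.4
```

>>> servo_tool(
  rows=[
    [0,0,0,0,0,0.003,0],
    [0,0,0,0,0,0.003,0],
    [0,0,0,0,0,-0.01,0],
    [0,0,0,0,0,-0.1,0],
    [0,0,0,0,0,-0.3,0],
    [0,0,0,0.2,0,-0.6,0],
    [0,0,0,0.6,0,-0.8,0],
    [0,0,0,1,0,-0.8,0],
    [0,0,0,1,0,-0.8,0],
    [0,0,0,1,0,-0.8,0],
  ],
)

```text
t: 11.1
ee_pos: [612.3, 327.4, 172.7]
orientation: [2.059, 2.372, 0.004]
ft_force: [-0.2, -0.7, -0.6]
width: 0.6
grasp_force: 0.0
```

```bash
python3 - <<'E'
from h import *
im,d=ctrl.get_image("top");im=im[:,:,::-1];cv2.imwrite("pics/top1.png",im)
s,e=ctrl.get_image("side");cv2.imwrite("pics/side1.png",s[:,:,::-1])
a=cv2.imread("pics/side0.png")
c=ctrl.camera_info("side");p=c["intrinsics"]@(c["R"]@[573,8,20]+c["t"]);u,v=(p[:2]/p[2]).astype(int)
f=lambda x:cv2.resize(x[v-65:v+65,u-85:u+85],None,fx=4,fy=4)[:290*2]
t=cv2.resize(im[180:300,235:375],None,fx=2.8,fy=2.8)
o=np.zeros((600,800,3),np.uint8)
g=lambda x:cv2.resize(x[v-65:v+65,u-85:u+85],(392,300));o[:300,:392]=g(a);o[:300,400:792]=g(s[:,:,::-1])
o[300:600,:350]=cv2.resize(cv2.imread("pics/top0.png")[180:300,235:375],(350,300));o[300:600,400:750]=cv2.resize(im[180:300,235:375],(350,300))
cv2.imwrite("pics/cmp.png",o);print(ctrl.get_obs()["ee_pos"],ctrl.get_obs()["t"])
E
```

```text
[612.35282644 323.68731119 171.32838731] 11.2
```

View pics/cmp.png

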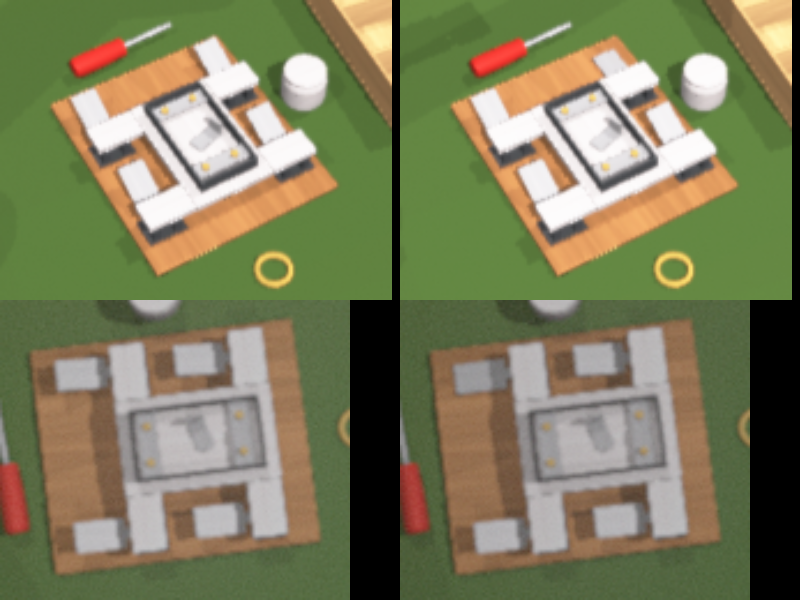

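The before/after picture shows the far-left tab (right-hand top view, about 480,377) lying flat with its shadow gone. The plate, the other three tabs and the surrounding things look unchanged.

```bash
python3 -c "
from workcell import ctrl
print(ctrl.close_job())"
```

```text
the job is handed in; nothing more can be done
None
```

The far-left corner was the one that rocked (about 4 mm down at 3 N; near-left was firm, and I did not press the two right-hand corners), so I pressed its shim tab flat, drew the arm back clear, saw nothing else moved in the before/after pictures, and handed the job in at about 11 s; I did not press the corner again to check it no longer rocks.

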